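# Seat a mounted cast on a locating pin

## Robot

A 6-joint arm with a two-finger parallel gripper is mounted at the origin on a cart in front of the work surface, level with it; the furniture and walls round the work are solid. World frame = base frame: x ahead of the robot, y to its left, z up, the work surface at z = 0. Lengths are in m, angles in rad, forces in N, time in s.
With the tool pointing down it reaches from about 0.25 to 0.775 m from the base axis. Payload 4 kg.
Tool frame: the origin (TCP) lies on the centre line of the jaws, within the pads' length; the fingertips stand 22 mm ahead of it and the grasp point (between the pads) lies 3 mm ahead of it; z points along the fingers, y is the direction in which the jaws open and shut (so a half turn about z gives the same grasp; the last joint's range is limited). The gripper opens to 94 mm and grips with 3 to 60 N. Pads are 16 mm wide; open, the fingers measure 119 mm over their backs; the gripper's body (75 mm by 177 mm) begins 78 mm behind the grasp point.
Start: joints at [1.231, 0.087, 1.371, -0, 1.684, -0.103], TCP at [0.129, 0.535, 0.228] pointing down, gripper open.
Joint ranges: [-3.1, 3.1], [-0.76, 2.03], [0.27, 2.55], [-1.08, 4.22], [0.17, 2.65], [-2.57, 2.57]. Speed limits (rad/s): [2.79, 2.79, 3.14, 3.14, 3.14, 3.14].

## Interface

Orientations are given as [roll, pitch, yaw] about the fixed x, y, z axes, in that order (R = Rz(yaw) Ry(pitch) Rx(roll)).
In Python, from bench import robot gives the robot as it stands. The module is installed in compiled form; this text tells all that it offers.
- The arm moves only by the shell command python3 -m inch 'ROWS'. ROWS is JSON, a list of rows, each an object with "linear": the shift along the world's x, y, z scaled (see below), a list of three; "twist": the turn about the world's z scaled (see below); "gripper": the opening, from 0 (shut) to 1 (fully open). In form: [{"linear": [x, y, z], "twist": twist, "gripper": gripper}, ...]. A call has 1 to 10 rows; each row is the pose to reach, as a shift and turn from the pose commanded when the call began; what a row does not reach only later rows make up. The controller multiplies each number of a shift by 0.1 m and each number of a turn by 60 degrees. A row lasts 1/12 s, in which the tool goes at most 41.7 mm and 7.16 degrees, less where a joint would pass 70% of its speed; a pose out of reach is approached as far as the arm can. A call with a number of a shift or a turn outside -1 to 1 is refused whole. A call with a gripper value outside its range is refused whole. The fingers move at their own pace and stop on an object; the grip force is fixed at half the most. Time passes only in rows, so rows that repeat a pose let the fingers close. It gives the time, the measured TCP pose, the force and the opening at its end, in the units of the state.
- robot.get_obs(): the state, without advancing time (a new reading comes with each control period).
- robot.snapshot(name): name is "scene" or "top"; returns a dict with "image" (400x640x3 uint8, red, green, blue), "depth" (400x640 float32, m along the optical axis (not along the pixel's ray), 0 where there is no reading), "mtx" (3x3 intrinsics, pixels), "rvec" (rotation vector, rad) and "tvec" (3), from world to camera coordinates, as OpenCV has them. Camera axes: x right, y down, z forward; pixel columns grow to the right and rows downward; lengths in m; the calibration is good to about 2 mm. A picture is of the moment at which its call begins.
- robot.close_job(): hands the job in, once; it reports no verdict.
The state is a dict: "time": time; "joint_positions": joint angles; "qvel": joint speeds; "joint_torque": joint torques, N m; "tool_pos": TCP position; "ee_rot": TCP orientation; "wrist_force": force on the tool from outside, world axes, zero at the start; "wrist_torque": the same for the moment, N m; "width": finger opening in m.
Only numpy, scipy, OpenCV 4.12 (cv2) and the standard library are available. Lean on these libraries where they do the work, as an engineer would, in place of code of your own. Each camera call takes 0.05 s, during which the arm holds its last target.

## Task

Pick up the mounted dental cast and put it on the aluminium seating stand: set it down lightly on the stand's pin, nudge it about until the hole in its underside drops over the pin, and leave it fully home, flat on the deck and square with the stand. Be gentle, do not press hard on the stand and do not drop the cast, and leave the jar, the bur block and the impression tray where they are.

Things in the scene. Friction and masses are not known exactly. Their poses are not given: they have to be found in the camera images.
- mounted_cast: Dental cast on a mounting plate, one rigid loose piece, 0.25 to 0.45 kg, 60 mm tall: black plate 76 x 76 x 10 mm, white plaster mound on it, orange-yellow cast on top (70 mm along x, 57 along y). A round hole, 13 mm wide, 10 mm deep, 1 mm chamfer, is in the centre of the underside. Origin: centre of the hole's mouth, at the underside; z up, x and y along the plate's edges.
- mound (a point): Middle of the mounted cast's white plaster mound, 22 mm above the underside, on the hole's axis; axes as the mounted cast's. The mound is 66 mm along x, 60 mm along y, 24 mm high (10 to 34 mm above the underside), with flat upright sides: grip it from above across y, fingers between plate and cast top.
- stand: Seating stand, fixed to the worktop: dark foot 98 x 98 mm, 8 mm thick, and on it a square aluminium block 82 x 82 mm whose flat top, the deck, is 30 mm above the worktop. Origin: centre of the underside; x and y along its edges, z up. The force between cast and stand (its pin included) must never exceed 30 N, even for a moment: land and slide slowly, a few mm/s to 2 cm/s.
- deck (a point): Centre of the deck. A rigid upright steel pin, 10 mm thick, 6 mm high, 1.5 mm chamfer at its top, stands on a locked round button in the deck: its axis is 8 mm from this point, in a direction that differs each time and is not measured. Until the hole finds the pin the cast rides on it, underside 6 mm above the deck; home, it is flat on the deck with its origin 6 to 10 mm from this point.
- trimmer_corner (a point): Obstacle: nearest left corner of the big cream-coloured plaster trimmer's table, fixed. From here the machine extends to the right (about 0.35 m in -y) and away from the robot to the back wall, rising to about 0.4 m. It never moves. Coming from the right, pass in front of it, closer to the robot; keep the gripper and wrist clear of it while working at the stand.
- vibrator_knob (a point): Obstacle: tip of the speed knob on the front of the fixed cream-coloured vibrator, a box 0.10 m tall that starts 15 mm behind this point, 125 mm wide in y (30 mm to the left and 95 mm to the right of it), 150 mm deep. To the left, a wall pier rises to the ceiling some 0.2 m in +y of this point. Neither ever moves.
- wax_jar: Bystander: small jar with a red lid, 44 mm across, 50 mm tall, standing loose. Origin: centre of its underside.
- bur_stand: Bystander: wooden block with upright burs, 34 x 70 x 43 mm, standing loose. Origin: centre of its underside.
- impression_tray: Bystander: blue dental impression tray, 92 x 66 x 18 mm, lying loose. Origin: centre of its underside.

How it is judged:
On the way:
1. the cast is lifted and carried over the stand (horizontal distance between mounted_cast and deck below 0.03 m and z of mounted_cast in the frame of deck above 0.005 m), for 0.1 s.
At the end, for the whole second after the job is handed in: The cast lies at rest with its plate flat on the deck (underside within 1.5 mm of it, tilt under 0.04 rad), the pin in its hole (its origin within 11 mm of the deck's centre), its edges parallel with the stand's within 0.2 rad (z of mounted_cast in the frame of deck between -0.003 and 0.0015 m and horizontal distance between mounted_cast and deck below 0.011 m and angle between mounted_cast's own z axis and vertical below 0.04 rad and angle between the x axis of mounted_cast and the x axis of stand, either way round below 0.2 rad and linear speed of mounted_cast below 0.01 m/s); the robot touches nothing.
It fails at once if the cast is pressed or knocked against the stand or its pin with more than 30 N (contact force between mounted_cast and stand above 30 N).
It fails at once if the cast is tipped over (angle between mounted_cast's own z axis and vertical above 0.5 rad).
It fails at once if the red-lidded wax jar is moved by more than 20 mm (distance of wax_jar from where it was at the start of the episode above 0.02 m).
It fails at once if the bur block is moved by more than 20 mm (distance of bur_stand from where it was at the start of the episode above 0.02 m).
It fails at once if the blue impression tray is moved by more than 20 mm (distance of impression_tray from where it was at the start of the episode above 0.02 m).
It also fails if it takes over 64 s, if anything falls off the work surface, if the arm or the gripper's body presses on something with over 40 N, if the wrist force passes 120 N, or if a joint passes its speed limit or range.

## Working session

There is one attempt and no reset: what is moved stays moved. The work goes in short steps, Python scripts to look and compute and a shell command to move; the robot and the scene stay as the last step left them, time stands still between calls to the robot, and variables do not carry over. Pictures are saved under pics/ and viewed, and the job is handed in when it is done.

```bash
mkdir -p pics; ls; python3 - <<'E'
from bench import robot
import cv2,numpy as np
o=robot.get_obs(); print({k:np.round(v,3) for k,v in o.items()})
for n in("scene","top"):
    s=robot.snapshot(n); cv2.imwrite(f"pics/{n}0.png",s["image"][:,:,::-1]); np.savez(f"{n}0.npz",**s)
    R=cv2.Rodrigues(np.array(s["rvec"],float))[0]; print(n,s["mtx"],-R.T@np.array(s["tvec"]).ravel(),R)
E
```

```text
pics
{'time': np.float64(0.0), 'joint_positions': array([ 1.231,  0.088,  1.372,  0.   ,  1.684, -0.103]), 'qvel': array([ 0.001, -0.   , -0.   , -0.002,  0.001, -0.002]), 'joint_torque': array([ 2.0000e-03, -3.4018e+01, -3.0243e+01,  7.2000e-02,  3.3000e-02,
       -0.0000e+00]), 'tool_pos': array([0.129, 0.534, 0.226]), 'ee_rot': array([-3.139, -0.   ,  2.905]), 'wrist_force': array([ 0.38 ,  0.828, -0.273]), 'wrist_torque': array([-0.019, -0.006,  0.066]), 'width': np.float64(0.094)}
scene [[379.33937267   0.         319.7261523 ]
 [  0.         379.33937267 200.65627361]
 [  0.           0.           1.        ]] [-0.04514358 -0.67119114  0.71756846] [[ 0.75461209 -0.65612499 -0.00778327]
 [-0.38522809 -0.4333878  -0.81472347]
 [ 0.53118726  0.61779852 -0.57979746]]
top [[364.51901931   0.         320.04394217]
 [  0.         364.51901931 199.62230711]
 [  0.           0.           1.        ]] [ 0.43285095 -0.01310947  0.95648252] [[ 0.0183288  -0.99973854  0.01367143]
 [-0.99716506 -0.01927626 -0.07273422]
 [ 0.07297874 -0.01229954 -0.99725765]]
```

View pics/scene0.png

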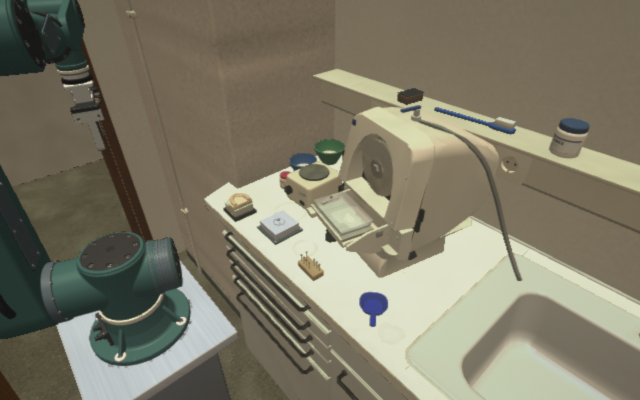

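View pics/top0.png

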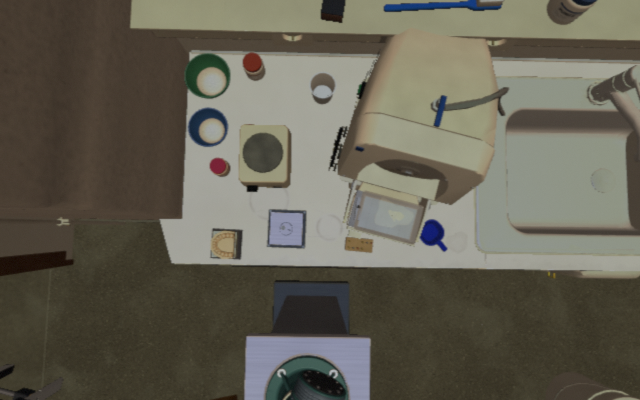

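The top view shows the cast at about (226,243), the stand at (286,228), the vibrator with its knob at (252,188), the burs at (358,244) and the tray at (432,233). I'll zoom in next.

```bash
cat > h.py <<'E'
import numpy as np,cv2
def cam(s):
    R=cv2.Rodrigues(np.array(s["rvec"],float))[0]; t=np.array(s["tvec"],float).ravel(); return s["mtx"],R,t
def ray(s,u,v,z):
    K,R,t=cam(s); c=-R.T@t; d=R.T@np.linalg.inv(K)@np.array([u,v,1.]); return c+d*(z-c[2])/d[2]
def cloud(s):
    K,R,t=cam(s); v,u=np.mgrid[0:400,0:640]; d=s["depth"].astype(float)
    p=np.stack([(u-K[0,2])/K[0,0]*d,(v-K[1,2])/K[1,1]*d,d],-1)
    return (p-t)@R
E
python3 - <<'E'
from h import *
s=dict(np.load("top0.npz"));I=s["image"][:,:,::-1]
c=I[150:270,190:310]; cv2.imwrite("pics/tz.png",cv2.resize(c,None,fx=5,fy=5,interpolation=cv2.INTER_CUBIC))
q=dict(np.load("scene0.npz"));I=q["image"][:,:,::-1]
c=I[160:260,210:350]; cv2.imwrite("pics/sz.png",cv2.resize(c,None,fx=5,fy=5,interpolation=cv2.INTER_CUBIC))
P=cloud(s)
for v,u in [(228,286),(232,290),(220,272),(243,226),(243,214),(232,224),(188,252),(200,340),(244,358),(235,432),(260,300)]: print(u,v,P[v,u].round(3),s["image"][v,u])
E
```

```text
286 228 [0.427 0.06  0.03 ] [140 144 167]
290 232 [0.417 0.05  0.03 ] [131 135 157]
272 220 [0.447 0.096 0.031] [143 148 172]
226 243 [0.387 0.206 0.047] [161 147 112]
214 243 [0.387 0.233 0.057] [152 131  97]
224 232 [0.414 0.212 0.048] [158 143 108]
252 188 [0.523 0.143 0.069] [12 13 12]
340 200 [ 0.503 -0.077  0.001] [165 165 156]
358 244 [ 0.433 -0.013  0.956] [125 102  66]
432 235 [ 0.416 -0.32   0.002] [ 19  29 113]
300 260 [0.345 0.024 0.   ] [163 164 159]
```

View pics/tz.png

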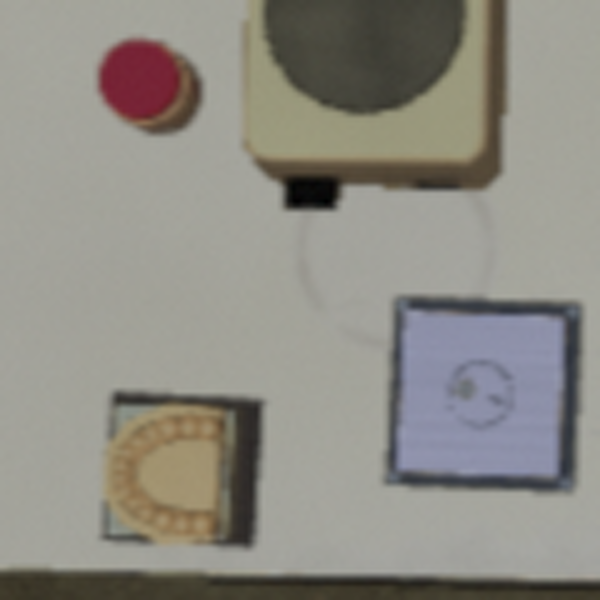

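View pics/sz.png

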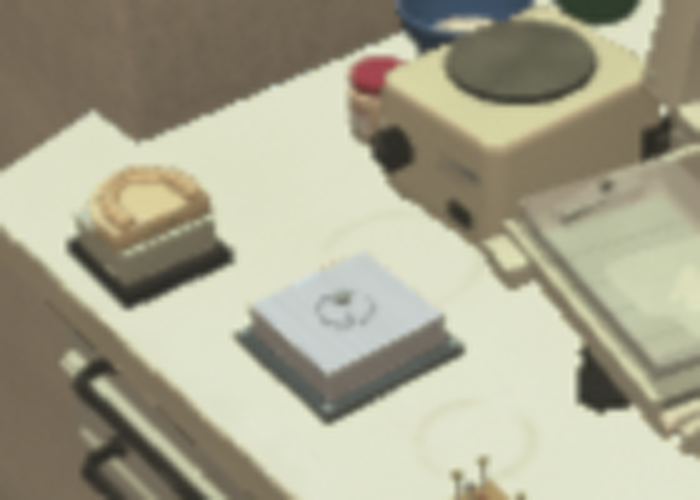

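```bash
python3 - <<'E'
from h import *
for nm in("top","scene"):
    s=dict(np.load(nm+"0.npz"));I=s["image"]; P=cloud(s)
    x0,y0,x1,y1=(205,225,248,266) if nm=="top" else (218,186,262,224)
    c=I[y0:y1,x0:x1,::-1]; c=cv2.resize(c,None,fx=14,fy=14,interpolation=cv2.INTER_NEAREST)
    cv2.imwrite(f"pics/{nm}cast.png",c)
    x0,y0,x1,y1=(262,205,310,252) if nm=="top" else (254,205,308,248)
    c=I[y0:y1,x0:x1,::-1]; c=cv2.resize(c,None,fx=12,fy=12,interpolation=cv2.INTER_NEAREST)
    cv2.imwrite(f"pics/{nm}st.png",c)
    for lab,(zl,zh),(xa,xb,ya,yb) in [("plate",(.006,.014),(.3,.46,.14,.28)),("casttop",(.04,.07),(.3,.46,.14,.28)),("foot",(.005,.0115),(.35,.51,-.01,.13)),("deck",(.025,.034),(.35,.51,-.01,.13)),("raised",(.032,.05),(.38,.48,.02,.1)),("jar",(.04,.06),(.45,.7,.1,.3)),("bur",(.03,.1),(.3,.46,-.18,-.08)),("tray",(.005,.05),(.3,.5,-.4,-.2))]:
        m=(P[...,2]>zl)&(P[...,2]<zh)&(P[...,0]>xa)&(P[...,0]<xb)&(P[...,1]>ya)&(P[...,1]<yb)
        q=P[m]
        if len(q)<5: print(nm,lab,len(q)); continue
        r=cv2.minAreaRect(q[:,:2].astype(np.float32)); print(nm,lab,len(q),np.round(r[0],4),np.round(r[1],4),round(r[2],1),"z",np.median(q[:,2]).round(4), "rng",q.min(0).round(3),q.max(0).round(3))
E
```

```text
top plate 187 [0.3849 0.2144] [0.0769 0.0756] 88.3 z 0.0096 rng [0.347 0.175 0.006] [0.424 0.253 0.014]
top casttop 574 [0.3842 0.2151] [0.0572 0.0673] 88.5 z 0.0503 rng [0.35  0.186 0.041] [0.417 0.244 0.061]
top foot 342 [0.4418 0.0595] [0.0977 0.1288] 88.5 z 0.0076 rng [0.378 0.011 0.005] [0.507 0.109 0.011]
top deck 1034 [0.4262 0.06  ] [0.0821 0.0818] 88.8 z 0.0297 rng [0.385 0.018 0.025] [0.467 0.101 0.034]
top raised 80 [0.4271 0.0602] [0.0805 0.0758] 1.0 z 0.0326 rng [0.386 0.022 0.032] [0.467 0.099 0.038]
top jar 380 [0.606  0.2139] [0.2475 0.1021] 34.0 z 0.05 rng [0.517 0.102 0.04 ] [0.7  0.3  0.06]
top bur 26 [ 0.3887 -0.1265] [0.0587 0.0201] 84.7 z 0.0405 rng [ 0.378 -0.157  0.038] [ 0.4   -0.096  0.044]
top tray 321 [ 0.4027 -0.3158] [0.1648 0.1018] 62.4 z 0.0136 rng [ 0.334 -0.381  0.005] [ 0.457 -0.219  0.021]
scene plate 132 [0.385  0.2147] [0.0787 0.0791] 86.8 z 0.0111 rng [0.345 0.175 0.006] [0.424 0.256 0.014]
scene casttop 283 [0.3847 0.2138] [0.0591 0.0697] 87.6 z 0.0522 rng [0.349 0.183 0.04 ] [0.419 0.244 0.064]
scene foot 196 [0.43   0.0637] [0.1268 0.1458] 89.6 z 0.0092 rng [ 0.357 -0.     0.005] [0.503 0.127 0.011]
scene deck 514 [0.4268 0.0603] [0.0851 0.0844] 88.3 z 0.0319 rng [0.384 0.018 0.025] [0.469 0.103 0.034]
scene raised 276 [0.4255 0.0597] [0.081  0.0794] 0.2 z 0.033 rng [0.385 0.02  0.032] [0.466 0.1   0.04 ]
scene jar 192 [0.5918 0.2203] [0.2586 0.0698] 49.1 z 0.051 rng [0.514 0.101 0.04 ] [0.7  0.3  0.06]
scene bur 116 [ 0.4154 -0.1236] [0.0766 0.0599] 7.3 z 0.0823 rng [ 0.378 -0.157  0.03 ] [ 0.457 -0.098  0.097]
scene tray 599 [ 0.4171 -0.3003] [0.2079 0.1581] 85.2 z 0.0148 rng [ 0.33  -0.399  0.005] [ 0.5   -0.2    0.048]
```

View pics/topcast.png

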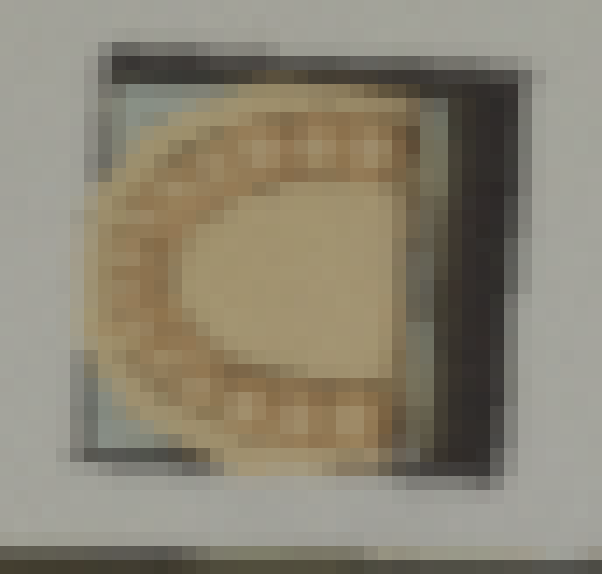

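View pics/topst.png

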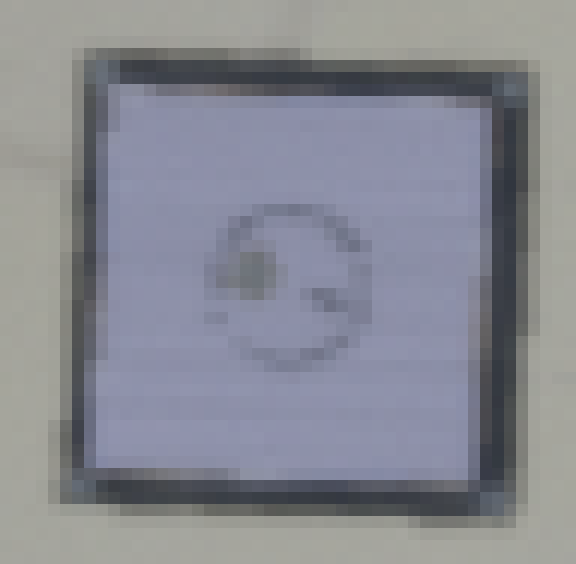

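View pics/scenest.png

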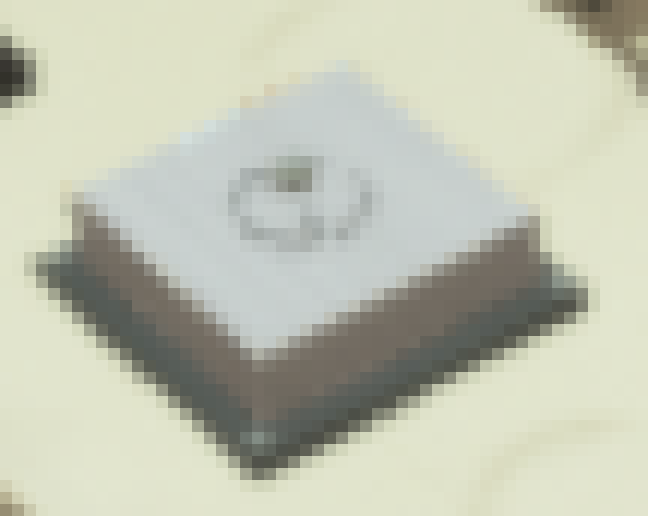

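View pics/scenecast.png

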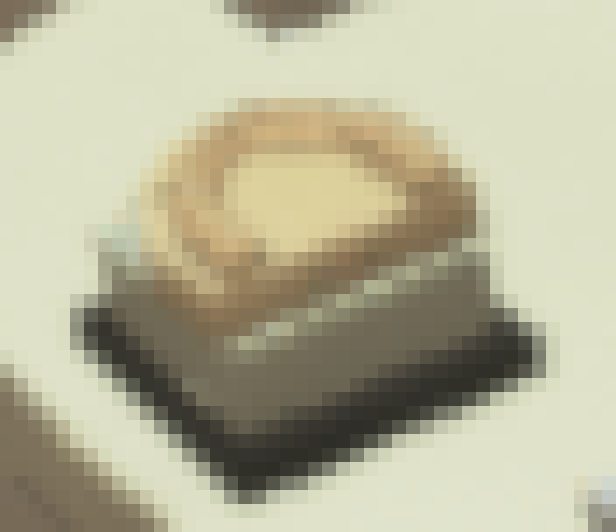

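```bash
python3 - <<'E'
from h import *
s=dict(np.load("top0.npz")); q=dict(np.load("scene0.npz"))
def t(x,y,z): return ray(s,205+x/14-.5,225+y/14-.5,z)[:2]
pc=np.array([t(100,45,.01),t(528,70,.01),t(500,488,.01),t(75,460,.01)])
print("plate",pc.round(4),pc.mean(0)); 
for i in range(4):
    d=pc[(i+1)%4]-pc[i]; print(np.hypot(*d).round(4),np.degrees(np.arctan2(d[1],d[0])).round(2))
def t(x,y,z): return ray(s,262+x/12-.5,205+y/12-.5,z)[:2]
for nm,c,z in[("foot",[(85,58),(526,70),(512,515),(62,503)],.008),("deck",[(102,80),(492,98),(476,485),(84,470)],.03)]:
    pc=np.array([t(*a,z) for a in c]); print(nm,pc.round(4),pc.mean(0))
    for i in range(4):
        d=pc[(i+1)%4]-pc[i]; print(np.hypot(*d).round(4),np.degrees(np.arctan2(d[1],d[0])).round(2))
print("circle",t(290,288,.03),"pin",t(250,270,.036))
def t(x,y,z): return ray(q,254+x/12-.5,205+y/12-.5,z)[:2]
pc=np.array([t(*a,.03) for a in [(338,62),(540,218),(262,355),(72,200)]]); print("deck scene",pc.round(4),pc.mean(0))
print("circle",t(302,203,.03),"pin",t(294,172,.036))
def t(x,y,z): return ray(q,218+x/14-.5,186+y/14-.5,z)[:2]
print("cast scene corners z=.01", t(75,308,.01),t(245,463,.01),t(545,345,.01))
print("cast scene corners z=0", t(245,500,.0))
print("knob",ray(s,190+312/5-.5,150+207/5-.5,.06))
E
```

```text
plate [[0.4241 0.2534]
 [0.4209 0.1746]
 [0.3445 0.1772]
 [0.3483 0.2549]] [0.38446237 0.21503009]
0.0788 -92.29
0.0764 178.1
0.0778 87.24
0.0758 -1.16
foot [[0.4744 0.1085]
 [0.4736 0.013 ]
 [0.3777 0.0139]
 [0.3786 0.1107]] [0.42605998 0.06150446]
0.0955 -90.48
0.0959 179.42
0.0967 89.49
0.0958 -1.31
deck [[0.4688 0.1019]
 [0.4666 0.0194]
 [0.3851 0.021 ]
 [0.3868 0.1034]] [0.42682938 0.06143216]
0.0825 -91.56
0.0815 178.88
0.0824 88.83
0.082 -1.02
circle [0.42570465 0.06111299] pin [0.42935756 0.0690983 ]
deck scene [[0.4677 0.1025]
 [0.4668 0.0194]
 [0.387  0.0224]
 [0.3862 0.1002]] [0.42692056 0.06113212]
circle [0.42727302 0.06220007] pin [0.42879604 0.06687019]
cast scene corners z=.01 [0.35077591 0.25732764] [0.35016483 0.18252076] [0.42230097 0.17528569]
cast scene corners z=0 [0.3489993  0.18320592]
knob [0.51675552 0.14412719 0.06      ]
```

Both views agree. The deck centre is at about (0.427, 0.061) with yaw about -1°, and the pin at about (0.429, 0.068). The cast is at (0.3847, 0.2148) with yaw about -2°. The plate measures 76 mm, the deck 82 mm and the pin offset about 8 mm, all as given, so I'll start moving.

```bash
python3 -m inch '[{"linear":[0.15,-0.2,0],"twist":0.02,"gripper":1},{"linear":[0.35,-0.45,0],"twist":0.08,"gripper":1},{"linear":[0.55,-0.7,0],"twist":0.14,"gripper":1},{"linear":[0.75,-1,0],"twist":0.19,"gripper":1},{"linear":[0.8,-1,0],"twist":0.19,"gripper":1}]'
python3 -m inch '[{"linear":[0.2,-0.25,0],"twist":0,"gripper":1},{"linear":[0.4,-0.5,0],"twist":0,"gripper":1},{"linear":[0.6,-0.75,0],"twist":0,"gripper":1},{"linear":[0.8,-1,0],"twist":0,"gripper":1}]'
python3 -m inch '[{"linear":[0.2,-0.25,0],"twist":0,"gripper":1},{"linear":[0.4,-0.5,-0.1],"twist":0,"gripper":1},{"linear":[0.6,-0.75,-0.25],"twist":0,"gripper":1},{"linear":[0.8,-1,-0.5],"twist":0,"gripper":1},{"linear":[0.96,-1,-0.6],"twist":0,"gripper":1},{"linear":[0.96,-1,-0.6],"twist":0,"gripper":1},{"linear":[0.96,-1,-0.6],"twist":0,"gripper":1},{"linear":[0.96,-1,-0.6],"twist":0,"gripper":1}]'
python3 - <<'E'
from bench import robot
print(robot.get_obs())
E
```

```text
time: 0.52
tool_pos: [0.2109, 0.4308, 0.2272]
ee_rot: [-3.139, 0.001, 3.101]
wrist_force: [-0.2, 0.5, 0.5]
width: 0.0939
time: 0.85
tool_pos: [0.2894, 0.3339, 0.2271]
ee_rot: [3.142, -0.001, 3.104]
wrist_force: [0.1, 0.1, 0.1]
width: 0.0941
time: 1.52
tool_pos: [0.3848, 0.2355, 0.1681]
ee_rot: [3.141, 0.0, 3.104]
wrist_force: [0.3, -0.4, -0.1]
width: 0.0939
{'time': 1.5167, 'joint_positions': array([ 4.22857146e-01, -1.16481143e-01,  1.68944893e+00,  6.96324997e-04,
        1.56816390e+00, -1.11069622e+00]), 'qvel': array([ 0.01595246, -0.01650785, -0.00898125, -0.00124745, -0.00314727,
       -0.00341742]), 'joint_torque': array([-4.84795980e-01, -2.39350104e+01, -2.91851199e+01, -9.14142409e-03,
        6.86100824e-02,  4.79392082e-03]), 'tool_pos': array([0.38480898, 0.23548331, 0.16813752]), 'ee_rot': array([3.14076405e+00, 1.03837184e-04, 3.10434798e+00]), 'wrist_force': array([ 0.28852464, -0.37057556, -0.06613095]), 'wrist_torque': array([ 0.07163325, -0.01269574, -0.02869326]), 'width': 0.09394967187539222}
```

```bash
python3 -m inch '[{"linear":[0,-0.2,0],"twist":0,"gripper":1},{"linear":[0,-0.2,-0.25],"twist":0,"gripper":1},{"linear":[0,-0.2,-0.5],"twist":0,"gripper":1},{"linear":[0,-0.2,-0.75],"twist":0,"gripper":1},{"linear":[0,-0.2,-0.9],"twist":0,"gripper":1},{"linear":[0,-0.2,-0.9],"twist":0,"gripper":1},{"linear":[0,-0.2,-0.9],"twist":0,"gripper":1}]'
python3 - <<'E'
from bench import robot
import cv2
for n,(x0,y0,x1,y1) in dict(scene=(190,110,330,250),top=(170,180,310,280)).items():
    c=robot.snapshot(n)["image"][y0:y1,x0:x1,::-1]; cv2.imwrite(f"pics/g_{n}.png",cv2.resize(c,None,fx=4,fy=4,interpolation=cv2.INTER_CUBIC))
E
```

```text
time: 2.1
tool_pos: [0.3845, 0.2156, 0.0781]
ee_rot: [3.141, 0.0, 3.106]
wrist_force: [-0.1, 0.7, 1.6]
width: 0.094
```

View pics/g_scene.png

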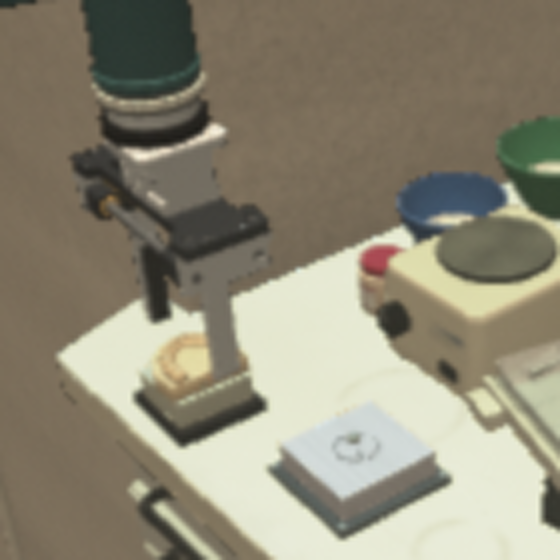

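View pics/g_top.png

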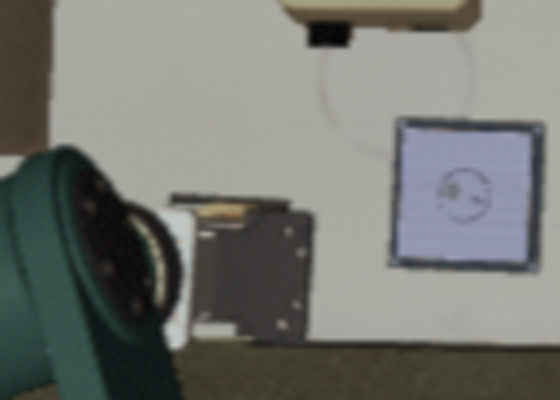

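The fingers straddle the cast in the scene view: the near finger is just right of the mound at (225,370) and the far one is behind it at (155,310). Next I'll lower and close.

```bash
python3 -m inch '[{"linear":[0,-0.01,-0.1],"twist":0,"gripper":1},{"linear":[0,-0.01,-0.2],"twist":0,"gripper":1},{"linear":[0,-0.01,-0.3],"twist":0,"gripper":1},{"linear":[0,-0.01,-0.4],"twist":0,"gripper":1},{"linear":[0,-0.01,-0.42],"twist":0,"gripper":1},{"linear":[0,-0.01,-0.42],"twist":0,"gripper":1}]'
python3 -m inch '[{"linear":[0,0,0],"twist":0,"gripper":0.8},{"linear":[0,0,0],"twist":0,"gripper":0.72},{"linear":[0,0,0],"twist":0,"gripper":0.68},{"linear":[0,0,0],"twist":0,"gripper":0.64},{"linear":[0,0,0],"twist":0,"gripper":0.5},{"linear":[0,0,0],"twist":0,"gripper":0.3},{"linear":[0,0,0],"twist":0,"gripper":0.3},{"linear":[0,0,0],"twist":0,"gripper":0.3},{"linear":[0,0,0],"twist":0,"gripper":0.3},{"linear":[0,0,0],"twist":0,"gripper":0.3}]'
```

```text
time: 2.7
tool_pos: [0.3839, 0.2132, 0.0339]
ee_rot: [-3.14, -0.003, 3.103]
wrist_force: [0.4, 0.1, 0.1]
width: 0.0941
time: 3.53
tool_pos: [0.3854, 0.2141, 0.0359]
ee_rot: [3.14, 0.001, 3.104]
wrist_force: [-0.4, 2.0, 1.0]
width: 0.06
```

```bash
python3 -m inch '[{"linear":[0,0,0.05],"twist":0,"gripper":0.3},{"linear":[0,0,0.15],"twist":0,"gripper":0.3},{"linear":[0,0,0.25],"twist":0,"gripper":0.3},{"linear":[0,0,0.35],"twist":0,"gripper":0.3},{"linear":[0,0,0.45],"twist":0,"gripper":0.3},{"linear":[0,0,0.55],"twist":0,"gripper":0.3},{"linear":[0,0,0.6],"twist":0,"gripper":0.3},{"linear":[0,0,0.6],"twist":0,"gripper":0.3},{"linear":[0,0,0.6],"twist":0,"gripper":0.3}]'
python3 - <<'E'
from bench import robot
from h import *
q=robot.snapshot("scene"); s=robot.snapshot("top"); np.savez("s1.npz",**q); np.savez("t1.npz",**s)
c=q["image"][120:240,190:310,::-1]; cv2.imwrite("pics/l_s.png",cv2.resize(c,None,fx=5,fy=5,interpolation=cv2.INTER_NEAREST))
E
```

```text
time: 4.28
tool_pos: [0.3852, 0.2137, 0.0959]
ee_rot: [3.141, 0.001, 3.104]
wrist_force: [-0.1, -0.1, -4.0]
width: 0.0595
```

View pics/l_s.png

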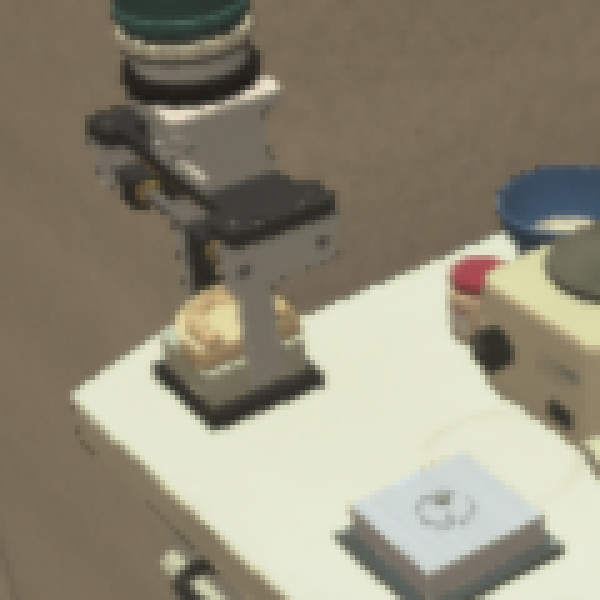

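```bash
python3 - <<'E'
from h import *
q=dict(np.load("s1.npz"))
t=lambda x,y,z: ray(q,190+x/5-.5,120+y/5-.5,z)[:2].round(4)
a,b,c=t(153,370,.07),t(215,415,.07),t(326,377,.07)
print(a,b,c,"centre",(a+c)/2)
P=cloud(q);m=(P[...,2]>.058)&(P[...,2]<.072)&(abs(P[...,0]-.385)<.06)&(abs(P[...,1]-.214)<.06)
r=cv2.minAreaRect(P[m][:,:2].astype(np.float32));print(m.sum(),r)
E
```

```text
[0.3467 0.248 ] [0.3508 0.1818] [0.4212 0.1717] centre [0.38395 0.20985]
133 ((0.3846183717250824, 0.2124151736497879), (0.08105707168579102, 0.07788359373807907), 86.98957061767578)
```

```bash
python3 -m inch '[{"linear":[0.02,-0.1,0],"twist":0,"gripper":0.3},{"linear":[0.08,-0.3,0],"twist":0,"gripper":0.3},{"linear":[0.14,-0.5,0],"twist":0.008,"gripper":0.3},{"linear":[0.2,-0.7,0],"twist":0.016,"gripper":0.3},{"linear":[0.26,-0.88,0],"twist":0.016,"gripper":0.3},{"linear":[0.3,-1,0],"twist":0.016,"gripper":0.3},{"linear":[0.3,-1,0],"twist":0.016,"gripper":0.3}]'
python3 -m inch '[{"linear":[0.04,-0.12,0],"twist":0,"gripper":0.3},{"linear":[0.08,-0.25,0],"twist":0,"gripper":0.3},{"linear":[0.12,-0.38,0],"twist":0,"gripper":0.3},{"linear":[0.145,-0.45,0],"twist":0,"gripper":0.3},{"linear":[0.145,-0.45,0],"twist":0,"gripper":0.3},{"linear":[0.145,-0.45,0],"twist":0,"gripper":0.3},{"linear":[0.145,-0.45,0],"twist":0,"gripper":0.3}]'
python3 - <<'E'
from bench import robot
from h import *
print(robot.get_obs()["tool_pos"])
q=robot.snapshot("scene"); s=robot.snapshot("top"); np.savez("s2.npz",**q); np.savez("t2.npz",**s)
c=q["image"][160:260,230:350,::-1]; cv2.imwrite("pics/o_s.png",cv2.resize(c,None,fx=6,fy=6,interpolation=cv2.INTER_NEAREST))
c=s["image"][170:270,240:360,::-1]; cv2.imwrite("pics/o_t.png",cv2.resize(c,None,fx=6,fy=6,interpolation=cv2.INTER_NEAREST))
E
```

```text
time: 4.97
tool_pos: [0.4153, 0.1109, 0.0949]
ee_rot: [-3.14, -0.001, 3.117]
wrist_force: [0.0, 0.1, -3.6]
width: 0.0597
time: 5.55
tool_pos: [0.4292, 0.0692, 0.0953]
ee_rot: [3.141, -0.001, 3.121]
wrist_force: [-0.2, 0.1, -3.3]
width: 0.0595
[0.42915699 0.06922858 0.09529486]
```

View pics/o_s.png

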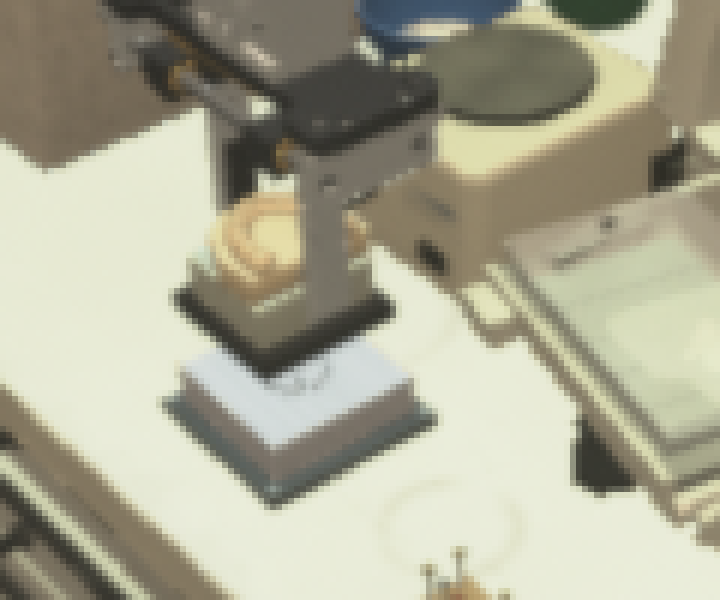

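View pics/o_t.png

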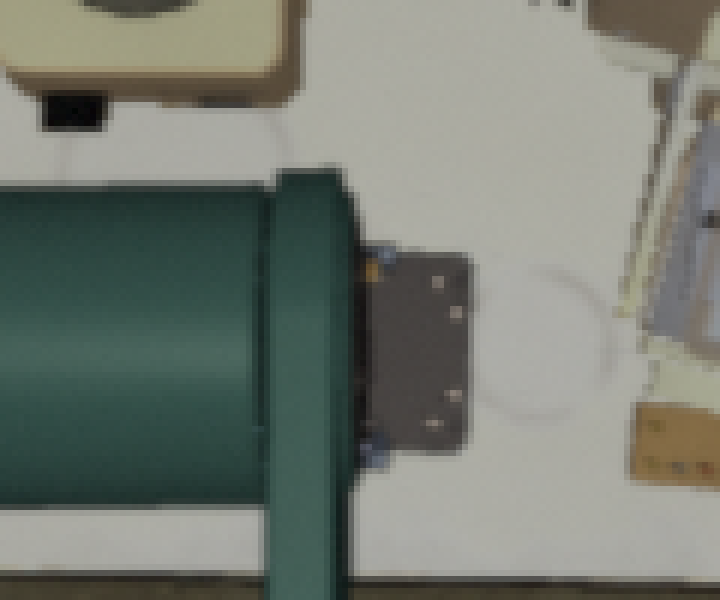

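The cast hangs level above the stand, with its front corner at (268,372) over the deck, and it is clear of the trimmer. Next I'll lower it slowly.

```bash
python3 -m inch '[{"linear":[0.003,-0.005,-0.02],"twist":0,"gripper":0.3},{"linear":[0.003,-0.005,-0.04],"twist":0,"gripper":0.3},{"linear":[0.003,-0.005,-0.06],"twist":0,"gripper":0.3},{"linear":[0.003,-0.005,-0.08],"twist":0,"gripper":0.3},{"linear":[0.003,-0.005,-0.1],"twist":0,"gripper":0.3},{"linear":[0.003,-0.005,-0.12],"twist":0,"gripper":0.3},{"linear":[0.003,-0.005,-0.14],"twist":0,"gripper":0.3},{"linear":[0.003,-0.005,-0.16],"twist":0,"gripper":0.3},{"linear":[0.003,-0.005,-0.18],"twist":0,"gripper":0.3},{"linear":[0.003,-0.005,-0.18],"twist":0,"gripper":0.3}]'
python3 -m inch '[{"linear":[0,0,-0.005],"twist":0,"gripper":0.3},{"linear":[0,0,-0.01],"twist":0,"gripper":0.3},{"linear":[0,0,-0.015],"twist":0,"gripper":0.3},{"linear":[0,0,-0.02],"twist":0,"gripper":0.3},{"linear":[0,0,-0.025],"twist":0,"gripper":0.3},{"linear":[0,0,-0.03],"twist":0,"gripper":0.3},{"linear":[0,0,-0.035],"twist":0,"gripper":0.3},{"linear":[0,0,-0.04],"twist":0,"gripper":0.3}]'
```

```text
time: 6.48
tool_pos: [0.4295, 0.0681, 0.0769]
ee_rot: [3.142, -0.001, 3.12]
wrist_force: [0.6, 0.8, -4.1]
width: 0.0598
time: 7.15
tool_pos: [0.4298, 0.0682, 0.0735]
ee_rot: [3.142, 0.0, 3.121]
wrist_force: [1.0, 0.1, -4.3]
width: 0.0598
```

```bash
for i in 1; do python3 -m inch '[{"linear":[0,0,-0.004],"twist":0,"gripper":0.3},{"linear":[0,0,-0.008],"twist":0,"gripper":0.3},{"linear":[0,0,-0.012],"twist":0,"gripper":0.3},{"linear":[0,0,-0.016],"twist":0,"gripper":0.3}]'; done
python3 -m inch '[{"linear":[0,0,-0.004],"twist":0,"gripper":0.3},{"linear":[0,0,-0.008],"twist":0,"gripper":0.3},{"linear":[0,0,-0.008],"twist":0,"gripper":0.3}]'
```

```text
time: 7.48
tool_pos: [0.4298, 0.0682, 0.0719]
ee_rot: [3.141, 0.0, 3.121]
wrist_force: [0.6, -0.4, -3.3]
width: 0.0593
time: 7.73
tool_pos: [0.4298, 0.0682, 0.071]
ee_rot: [3.142, -0.0, 3.121]
wrist_force: [-0.2, -0.6, -3.6]
width: 0.0597
```

No contact yet, so I'll keep lowering in small steps.

```bash
python3 -m inch '[{"linear":[0,0,-0.004],"twist":0,"gripper":0.3},{"linear":[0,0,-0.008],"twist":0,"gripper":0.3},{"linear":[0,0,-0.008],"twist":0,"gripper":0.3}]'
python3 -m inch '[{"linear":[0,0,-0.004],"twist":0,"gripper":0.3},{"linear":[0,0,-0.008],"twist":0,"gripper":0.3},{"linear":[0,0,-0.008],"twist":0,"gripper":0.3}]'
```

```text
time: 7.98
tool_pos: [0.4298, 0.0682, 0.0702]
ee_rot: [3.142, -0.0, 3.121]
wrist_force: [-0.4, 0.1, -4.6]
width: 0.0599
time: 8.23
tool_pos: [0.4298, 0.0682, 0.0694]
ee_rot: [3.142, -0.0, 3.121]
wrist_force: [0.5, 0.2, -3.4]
width: 0.0596
```

```bash
python3 -m inch '[{"linear":[0,0,-0.004],"twist":0,"gripper":0.3},{"linear":[0,0,-0.008],"twist":0,"gripper":0.3},{"linear":[0,0,-0.012],"twist":0,"gripper":0.3},{"linear":[0,0,-0.012],"twist":0,"gripper":0.3}]'
python3 -m inch '[{"linear":[0,0,-0.004],"twist":0,"gripper":0.3},{"linear":[0,0,-0.008],"twist":0,"gripper":0.3},{"linear":[0,0,-0.012],"twist":0,"gripper":0.3},{"linear":[0,0,-0.012],"twist":0,"gripper":0.3}]'
```

```text
time: 8.57
tool_pos: [0.4298, 0.0682, 0.0682]
ee_rot: [3.142, -0.0, 3.12]
wrist_force: [0.2, -0.2, -3.6]
width: 0.06
time: 8.9
tool_pos: [0.4297, 0.0682, 0.067]
ee_rot: [3.142, -0.0, 3.121]
wrist_force: [0.2, 0.5, -3.6]
width: 0.0596
```

```bash
python3 -m inch '[{"linear":[0,0,-0.003],"twist":0,"gripper":0.3},{"linear":[0,0,-0.006],"twist":0,"gripper":0.3},{"linear":[0,0,-0.006],"twist":0,"gripper":0.3}]'
python3 -m inch '[{"linear":[0,0,-0.003],"twist":0,"gripper":0.3},{"linear":[0,0,-0.006],"twist":0,"gripper":0.3},{"linear":[0,0,-0.006],"twist":0,"gripper":0.3}]'
```

```text
time: 9.15
tool_pos: [0.4298, 0.0682, 0.0665]
ee_rot: [3.142, -0.0, 3.121]
wrist_force: [0.1, -0.1, -3.7]
width: 0.06
time: 9.4
tool_pos: [0.4299, 0.0682, 0.0659]
ee_rot: [3.141, 0.0, 3.121]
wrist_force: [-0.4, 0.6, -3.6]
width: 0.0602
```

```bash
python3 -m inch '[{"linear":[0,0,-0.003],"twist":0,"gripper":0.3},{"linear":[0,0,-0.003],"twist":0,"gripper":0.3}]'
python3 -m inch '[{"linear":[0,0,-0.003],"twist":0,"gripper":0.3},{"linear":[0,0,-0.003],"twist":0,"gripper":0.3}]'
python3 -m inch '[{"linear":[0,0,-0.003],"twist":0,"gripper":0.3},{"linear":[0,0,-0.003],"twist":0,"gripper":0.3}]'
```

```text
time: 9.57
tool_pos: [0.4299, 0.0682, 0.0659]
ee_rot: [3.141, 0.0, 3.121]
wrist_force: [-1.8, -0.6, -1.4]
width: 0.0597
time: 9.73
tool_pos: [0.4299, 0.0682, 0.0659]
ee_rot: [3.141, 0.0, 3.121]
wrist_force: [-2.8, -0.8, 2.4]
width: 0.0594
time: 9.9
tool_pos: [0.4299, 0.0682, 0.0659]
ee_rot: [3.141, 0.0, 3.121]
wrist_force: [-4.0, -1.1, 6.5]
width: 0.0598
```

The cast has met the deck at TCP z = 0.0659, which is exactly the home height. The pin is in the hole and the contact is about 10 N. I'll unload it and release.

```bash
python3 -m inch '[{"linear":[0,0,0.003],"twist":0,"gripper":0.3},{"linear":[0,0,0.006],"twist":0,"gripper":0.3},{"linear":[0,0,0.006],"twist":0,"gripper":0.3}]'
python3 -m inch '[{"linear":[0,0,0],"twist":0,"gripper":0.66},{"linear":[0,0,0],"twist":0,"gripper":0.7},{"linear":[0,0,0],"twist":0,"gripper":0.8},{"linear":[0,0,0],"twist":0,"gripper":0.9},{"linear":[0,0,0],"twist":0,"gripper":1},{"linear":[0,0,0],"twist":0,"gripper":1},{"linear":[0,0,0],"twist":0,"gripper":1},{"linear":[0,0,0],"twist":0,"gripper":1},{"linear":[0,0,0],"twist":0,"gripper":1}]'
```

```text
time: 10.15
tool_pos: [0.4299, 0.0681, 0.0659]
ee_rot: [3.142, 0.0, 3.121]
wrist_force: [-3.4, -1.2, 4.0]
width: 0.0598
time: 10.9
tool_pos: [0.4299, 0.0682, 0.0656]
ee_rot: [3.141, 0.0, 3.121]
wrist_force: [-0.1, -0.5, 0.3]
width: 0.0941
```

```bash
python3 -m inch '[{"linear":[0,0,0.1],"twist":0,"gripper":1},{"linear":[0,0,0.2],"twist":0,"gripper":1},{"linear":[0,0,0.35],"twist":0,"gripper":1},{"linear":[0,0,0.5],"twist":0,"gripper":1},{"linear":[0,0,0.7],"twist":0,"gripper":1},{"linear":[0,0,0.9],"twist":0,"gripper":1},{"linear":[0,0,1],"twist":0,"gripper":1},{"linear":[0,0,1],"twist":0,"gripper":1}]'
python3 -m inch '[{"linear":[-0.1,0.2,0.1],"twist":0,"gripper":1},{"linear":[-0.3,0.5,0.2],"twist":0,"gripper":1},{"linear":[-0.5,0.8,0.3],"twist":0,"gripper":1},{"linear":[-0.7,1,0.4],"twist":0,"gripper":1},{"linear":[-0.8,1,0.4],"twist":0,"gripper":1},{"linear":[-0.8,1,0.4],"twist":0,"gripper":1}]'
python3 -m inch '[{"linear":[-0.1,0.25,0],"twist":0,"gripper":1},{"linear":[-0.3,0.5,0],"twist":0,"gripper":1},{"linear":[-0.5,0.8,0],"twist":0,"gripper":1},{"linear":[-0.6,1,0],"twist":0,"gripper":1},{"linear":[-0.6,1,0],"twist":0,"gripper":1},{"linear":[-0.6,1,0],"twist":0,"gripper":1}]'
python3 - <<'E'
from bench import robot
from h import *
q=robot.snapshot("scene"); s=robot.snapshot("top"); np.savez("s3.npz",**q); np.savez("t3.npz",**s)
c=q["image"][160:260,230:350,::-1]; cv2.imwrite("pics/f_s.png",cv2.resize(c,None,fx=6,fy=6,interpolation=cv2.INTER_NEAREST))
c=s["image"][170:270,200:320,::-1]; cv2.imwrite("pics/f_t.png",cv2.resize(c,None,fx=6,fy=6,interpolation=cv2.INTER_NEAREST))
for nm,d in(("scene",q),("top",s)):
  P=cloud(d)
  for lab,(a,b) in(("plate",(.034,.046)),("top",(.07,.095))):
    m=(P[...,2]>a)&(P[...,2]<b)&(abs(P[...,0]-.429)<.05)&(abs(P[...,1]-.068)<.05)
    print(nm,lab,m.sum(),cv2.minAreaRect(P[m][:,:2].astype(np.float32)) if m.sum()>4 else '',np.percentile(P[m][:,2],[5,50,95]) if m.sum() else '')
E
```

```text
time: 11.57
tool_pos: [0.4318, 0.0682, 0.1695]
ee_rot: [3.141, 0.007, 3.121]
wrist_force: [0.9, 0.2, -1.0]
width: 0.0939
time: 12.07
tool_pos: [0.3484, 0.1687, 0.2055]
ee_rot: [-3.141, 0.0, 3.124]
wrist_force: [-0.1, -0.1, -0.9]
width: 0.0938
time: 12.57
tool_pos: [0.2901, 0.2676, 0.2044]
ee_rot: [-3.139, -0.001, 3.122]
wrist_force: [0.4, -0.6, 0.2]
width: 0.0941
scene plate 192 ((0.42691871523857117, 0.06457328051328659), (0.0792696624994278, 0.0898905098438263), 2.2848174571990967) [0.03461524 0.04091095 0.04477183]
scene top 329 ((0.42724424600601196, 0.06613572686910629), (0.056710291653871536, 0.06934062391519547), 87.93006896972656) [0.07248594 0.0819557  0.09021158]
top plate 234 ((0.42698875069618225, 0.06713404506444931), (0.08019528537988663, 0.07544182240962982), 0.8217437863349915) [0.03668048 0.03957399 0.04213183]
top top 584 ((0.42959287762641907, 0.06730867922306061), (0.06707075983285904, 0.05545512214303017), 0.5251032710075378) [0.07686    0.08048066 0.08826634]
```

View pics/f_s.png

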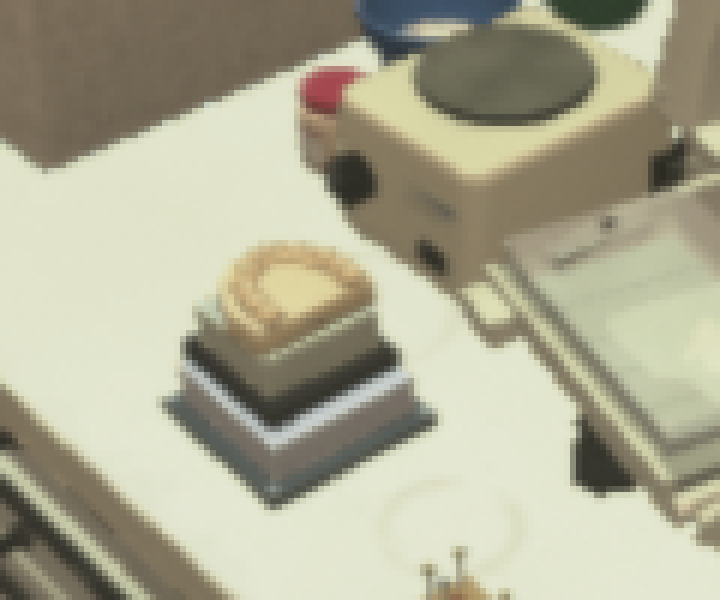

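View pics/f_t.png

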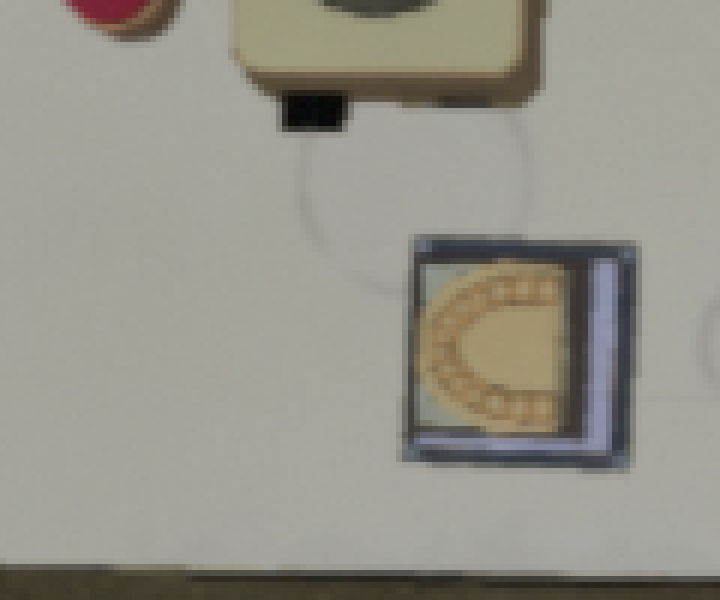

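The cast sits flat and square. In the scene view the plate's front corner, at (275,425), lies right on the deck. In the top view the deck margin shows only at the right (600,350) and bottom (500,440), which fits the pin offset. The plate top measures 39.6 mm against an expected 40, and the jar and burs have not moved.

```bash
python3 - <<'E'
from bench import robot
print(robot.close_job())
E
```

```text
the job is handed in; nothing more can be done
None
```

The cast is on the stand with the pin in its hole, flat on the deck and square. I handed the job in at about 12.7 s of the 64 s allowed; no verdict is reported.

**What I did:** I gripped the mound across y and carried the cast to the pin, which both cameras could see about 8 mm from the deck's centre. I then lowered it in steps of 0.5 mm or less. The hole went over the pin at the first try, so no nudging was needed. The deck stopped the cast at exactly the expected home height, and the wrist readings put the contact at about 10 N. I eased the load, released the cast and drew the arm clear.

**Last checks:**
- **Height:** the plate top measured 39.6 mm in the top view and about 41 mm in the noisier scene view. Home is 40 mm; riding on the pin would be 46 mm.
- **Position:** by the tool position at release, the cast's origin is about 7.5 mm from the deck's centre. The camera fits of the cast gave between 3.5 and 7 mm. They disagree because part of the plate is hidden and the deck blends into the fit, but all are under the 11 mm limit.
- **Angle:** the cast looks within about 0.05 rad of square in both views.
- **Bystanders:** the jar and bur block look unmoved in the last pictures. I did not re-measure the impression tray, but the arm never went near it.

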